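# Square a carved stone tablet into the stop corner of a rubbing board

## Task

Set up the dark carved stone tablet for a rubbing: push it along the plywood board until it sits flush in the corner formed by the two wooden battens, each edge against the batten it already faces, and push the steel bar up so it lies flat against the tablet's free long edge, most of its length bearing on it. Only push, and keep both flat on the board: nothing may be picked up. Leave the other things lying on and around the board where they are.

Things in the scene. Friction and masses are not known exactly. Their poses are not given: they have to be found in the camera images.
- board: Fixed plywood board, 360 (x) by 340 (y) by 18 mm thick, at any angle on the table. Origin: centre of its underside. Two dark hardwood battens, 24 mm wide, rise 14 mm above its top: the long one along the whole +x edge, stop face at board x = +156 mm; the side one along the +y edge from board x = -60 to 156 mm, stop face at board y = +146 mm. The other edges are open.
- stop_corner (a point): The inner corner where the two batten stop faces meet, at the height of the board's top: board (156, 146, 18) mm.
- tablet: Loose dark slate tablet, carved rosette, 100 (x) by 140 (y) by 20 mm, about 0.75 kg, flat on the board. Origin: centre of its underside. Starts up to 15 degrees askew; its +x long edge faces the long batten, its +y short edge the side batten. Seated, its origin is at board (106, 76, 18) mm. Slides with dry friction, about 3 to 7 N.
- bar: Loose plain bright steel bar, 25 (its x) by 120 (its y) by 16 (z) mm, about 0.38 kg, lying on the board on the tablet's -x side. Origin: centre of its underside. Its +x long face goes against the tablet's -x long edge. It slides with dry friction, about 1.5 to 3.5 N.
- jar: Bystander, loose, on the board: small red jar with black lid, 38 mm diameter, 44 mm tall. Origin: centre of its underside.
- seal: Bystander, loose, on the board: amber stone seal, 22 by 22 mm, 53 mm tall. Origin: centre of its underside.
- mallet: Bystander, loose, on the table: tamping mallet, white lobed head 47 by 112 (along its y) by 49 mm tall, wooden handle reaching 185 mm to its -x. Origin: under the centre of the head.
- brush: Bystander, loose, on the table: flat wooden brush 130 by 34 mm, 34 mm tall. Origin: centre of its underside.
- bowl: Bystander, loose, on the table: blue ceramic bowl, 110 mm diameter, 45 mm tall. Origin: centre of its underside.
- eave_tile: Bystander, loose, on the table: round grey roof-end tile with a carved flower, 120 mm diameter, 22 mm thick. Origin: centre of its underside.
- ink_bottle: Bystander, loose, on the table: black bottle with red cap, 56 mm diameter, 130 mm tall. Origin: centre of its underside.
Things that resemble listed ones, but are neither listed nor needed, are in the scene too. What is meant by the bar is not blue, purple or turquoise, and is the larger of those in its own colour.

How it is judged (in metres and radians):
At the end, for the whole second after the job is handed in: The tablet lies flat on the board, at rest, within 3 mm of both batten stop faces and square to the board within 0.03 rad; the bar lies flat on the board, at rest, within 3 mm of the tablet's -x long edge, parallel to it within 0.035 rad and its centre within 60 mm of the middle of that edge (x of tablet in the frame of board above 0.103 m and y of tablet in the frame of board above 0.073 m and angle between the x axis of tablet and the x axis of board, either way round below 0.03 rad and height (world z) of each of tablet, bar below 0.021 m and x of bar in the frame of tablet between -0.0655 and -0.055 m and y of bar in the frame of tablet between -0.06 and 0.06 m and angle between the y axis of bar and the y axis of tablet, either way round below 0.035 rad and linear speed of each of tablet, bar below 0.01 m/s); the robot touches nothing.
It fails at once if the tablet was lifted or ridden up off the board (5 mm or more) (height (world z) of tablet above 0.023 m).
It fails at once if the bar was lifted or ridden up off the board (5 mm or more) (height (world z) of bar above 0.023 m).
It fails at once if the jar or seal on the board was moved more than 15 mm (distance of any of jar, seal from where it was at the start of the episode above 0.015 m).
It fails at once if a thing lying round the board was moved more than 15 mm (distance of any of mallet, brush, bowl, eave_tile, ink_bottle from where it was at the start of the episode above 0.015 m).
It also fails if it takes over 58 s, if anything falls off the work surface, if the arm or the gripper's body presses on something with over 40 N, if the wrist force passes 120 N, or if a joint passes its speed limit or range.

## Robot

A 6-joint arm with a two-finger parallel gripper is mounted at the origin on the work surface. World frame = base frame: x ahead of the robot, y to its left, z up, the work surface at z = 0. Lengths are in mm, angles in rad, forces in N, time in s.
With the tool pointing down it reaches from about 400 to 925 mm from the base axis. Payload 12.5 kg.
Tool frame: the origin (TCP) lies midway between the tips of the shut fingers; the grasp point (between the pads) lies 19 mm behind it; z points along the fingers, y is the line along which they close (so a half turn about z gives the same grasp; the last joint's range is limited). The gripper opens to 95 mm and grips with 3 to 60 N. Pads are 20 mm wide; open, the fingers measure 119 mm over their backs; the gripper's body (75 mm by 180 mm) begins 59 mm behind the grasp point.
Start: joints at [1.212, 0.491, 1.559, -0, 1.092, -0.106], TCP at [156.304, 605.158, 214.661] pointing down, gripper open.
Joint ranges: [-3.1, 3.1], [-0.84, 2.19], [0.05, 2.79], [-1.13, 4.28], [0.06, 2.93], [-2.69, 2.69]. Speed limits (rad/s): [2.22, 2.22, 2.79, 3.14, 3.14, 3.14].

## Interface

Orientations are given as [roll, pitch, yaw] about the fixed x, y, z axes, in that order (R = Rz(yaw) Ry(pitch) Rx(roll)).
In Python, from cell import env gives the robot as it stands.
- The arm moves only by the tool arm_command, never from a script. Its argument "targets" is a list of rows, each a list of 5 numbers: the shift along the tool's x, y, z in mm, then the turn about the tool's z in degrees, then the opening, from 0 (shut) to 1 (fully open). In form: [[tx, ty, tz, roll, fingers], ...]. A call has 1 to 5 rows; each row is the pose to reach, as a shift and turn from the pose commanded when the call began, along the tool's axes at that moment; what a row does not reach only later rows make up. A row lasts 1/10 s, in which the tool goes at most 50 mm and 8.59 degrees, less where a joint would pass 70% of its speed; a pose out of reach is approached as far as the arm can. A call with a gripper value outside its range is refused whole. The fingers move at their own pace and stop on an object; the grip force is fixed at half the most. Time passes only in rows, so rows that repeat a pose let the fingers close. It gives the time, the measured TCP pose, the force, the opening and the grip force at its end, in the units of the state.
- env.state(): the state, without advancing time (a new reading comes with each control period).
- env.read_camera(name): name is "scene" or "side" or "wrist"; returns a dict with "frame" (420x560x3 uint8, red, green, blue), "vertical_fov" (degrees; the focal length in pixels is half the picture's height over the tangent of half this angle, whatever the lens; pixels are square), "cx", "cy" (the principal point, pixels), "world_from_camera" (4x4, takes a point from camera to world coordinates); the wrist camera has in their place "hand_eye" (4x4, takes a point from camera to tool coordinates, whose origin is the TCP and whose axes are the flange's). Camera axes: x right, y down, z forward; pixel columns grow to the right and rows downward; lengths in mm; the calibration is good to about 2 mm. The wrist camera is an equidistant fisheye: a pixel r from the principal point sees the ray r / f radians off the axis. A picture is of the moment at which its call begins: read the wrist's pose just before it. There is no depth.
- env.job_done(): hands the job in; it is judged then, once.
The state is a dict: "t": time; "joints": joint angles; "qvel": joint speeds; "tau": joint torques, N m; "eef_pos": TCP position; "tcp_rot": TCP orientation; "ft_force": force on the tool from outside, world axes, zero at the start; "moment": the same for the moment, N m; "opening": opening from 0.0 (shut) to 1.0 (fully open); "grip_force": force on a finger pad.
Only numpy, scipy, OpenCV 4.12 (cv2) and the standard library are available. Lean on these libraries where they do the work, as an engineer would, in place of code of your own. Each camera call takes 0.05 s, during which the arm holds its last target. There are 200 camera calls.

## Working session

There is one attempt and no reset: what is moved stays moved. The work goes in short steps, Python scripts to look and compute and a tool call to move; the robot and the scene stay as the last step left them, time stands still between calls to the robot, and variables do not carry over. Pictures are saved under pics/ and viewed, at most 10 in all, crops included, and the job is handed in when it is done.

Besides the shell and the picture viewer there is one more tool, called as a command line: name --pt "numbers of a row" for each row, then --argument value for the rest. arm_command: Moves the arm, as the interface text tells. Its arguments: {"type":"object","properties":{"targets":{"type":"array","items":{"type":"array","items":{"type":"number"}}}},"required":["targets"]}

```bash
ls; mkdir -p pics; python3 - <<'E'
from cell import env
import cv2,numpy as np
print(env.state())
for n in ["scene","side","wrist"]:
    c=env.read_camera(n); cv2.imwrite(f"pics/{n}0.png",c["frame"][:,:,::-1])
    print(n,c["vertical_fov"],c["cx"],c["cy"],np.round(c.get("world_from_camera",c.get("hand_eye")),3).tolist())
E
```

```text
pics
{'t': 0.0, 'joints': array([ 1.21239963e+00,  4.91552872e-01,  1.55947041e+00, -2.05961324e-05,
        1.09168346e+00, -1.05584632e-01]), 'qvel': array([-8.70843677e-04, -1.18339949e-03, -1.09960826e-03, -3.54085292e-04,
       -2.99066819e-05,  2.76990510e-04]), 'tau': array([-2.88944873e-03, -6.12633991e+01, -2.58162779e+01,  6.91353693e-02,
        4.83275810e-02, -8.47180672e-05]), 'eef_pos': array([156.21489105, 604.90386061, 214.05868294]), 'tcp_rot': array([-3.14048284e+00, -9.92473263e-05,  2.88879004e+00]), 'ft_force': array([ 0.56219596, -0.57217144,  0.17525778]), 'moment': array([0.00657691, 0.01636508, 0.00117996]), 'grip_force': 0.0, 'opening': 1.0006525570183757}
scene 57.981695729815414 283.64156411169546 207.79655715308843 [[0.149, 0.756, -0.638, 1279.953], [0.989, -0.125, 0.084, -124.058], [-0.016, -0.643, -0.766, 968.934], [0.0, 0.0, 0.0, 1.0]]
side 49.2590132555387 287.2116582480268 214.1055068439387 [[-0.932, -0.249, 0.263, 231.121], [-0.361, 0.675, -0.644, 740.429], [-0.017, -0.695, -0.719, 893.806], [0.0, 0.0, 0.0, 1.0]]
wrist 65.70646984690485 275.01826495443225 210.87206083270556 [[0.001, -0.958, -0.288, 81.248], [1.0, 0.001, 0.0, -0.525], [-0.0, -0.288, 0.958, -169.667], [0.0, 0.0, 0.0, 1.0]]
```

View pics/scene0.png

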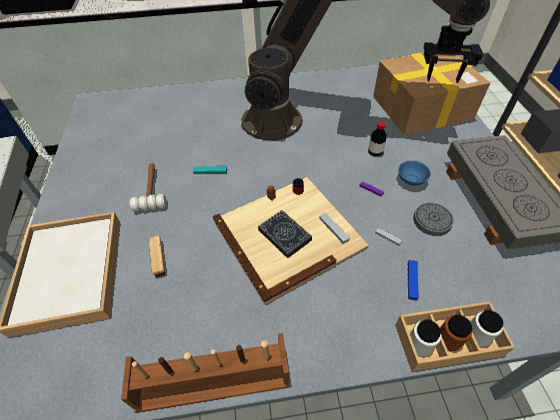

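View pics/wrist0.png

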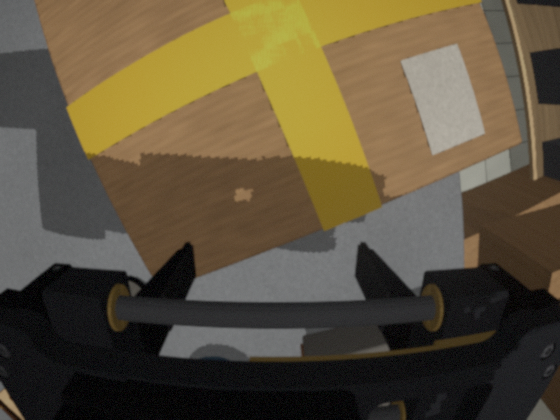

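The scene view shows the board centred near (290,240). The long batten runs along its left edge (215,220)-(267,298), the side batten along its lower edge (267,298)-(337,260), and the tablet is at (285,233). The seal is at (270,192) and the jar at (298,186). The wrist view only shows the cardboard box.

Candidates for the bar:
- grey on the board at (335,228)
- smaller grey at (388,237)
- blue at (413,280)
- purple at (371,188)
- turquoise at (210,170)

By the description it is the grey one at (335,228). I'll check that in a close crop.

```bash
cat > h.py <<'E'
from cell import env
import cv2,numpy as np
from scipy.spatial.transform import Rotation as Ro
def ray(c,T,uv,fish=False):
    f=210/np.tan(np.radians(c["vertical_fov"]/2))
    d=(np.atleast_2d(uv).astype(float)-[c["cx"],c["cy"]])/f
    if fish:
        th=np.linalg.norm(d,axis=1,keepdims=True); d=d/np.maximum(th,1e-9)*np.sin(th); v=np.c_[d,np.cos(th)]
    else: v=np.c_[d,np.ones(len(d))]
    return T[:3,3],v@T[:3,:3].T
def onplane(c,T,uv,z,fish=False):
    o,v=ray(c,T,uv,fish); return (o+v*((z-o[2])/v[:,2])[:,None])[:,:2]
def look(n):
    s=env.state(); c=env.read_camera(n)
    if n!="wrist": return c,c["world_from_camera"],s
    W=np.eye(4); W[:3,:3]=Ro.from_euler("xyz",s["tcp_rot"]).as_matrix(); W[:3,3]=s["eef_pos"]
    return c,W@c["hand_eye"],s
def proj(c,T,P,fish=False):
    p=(np.atleast_2d(P)-T[:3,3])@T[:3,:3]; f=210/np.tan(np.radians(c["vertical_fov"]/2))
    r=np.linalg.norm(p[:,:2],axis=1,keepdims=True)
    d=p[:,:2]/r*np.arctan2(r,p[:,2:]) if fish else p[:,:2]/p[:,2:]
    return d*f+[c["cx"],c["cy"]]
E
python3 - <<'E'
from h import *
c,T,s=look("scene"); im=c["frame"][:,:,::-1].copy()
print("board corners",onplane(c,T,[[307,179],[367,243],[267,298],[215,218]],18).round())
hsv=cv2.cvtColor(im,cv2.COLOR_BGR2HSV)
for nm,lo,hi,z,box in [("bar",(0,0,120),(180,45,255),34,(315,205,355,245)),("tablet",(0,0,0),(180,255,75),38,(255,205,315,260)),("jar",(0,0,0),(180,255,70),40,(290,175,306,196)),("seal",(0,120,0),(20,255,150),45,(263,184,277,200))]:
    m=cv2.inRange(hsv,lo,hi); k=np.zeros_like(m); x0,y0,x1,y1=box; k[y0:y1,x0:x1]=m[y0:y1,x0:x1]
    q=max(cv2.findContours(k,0,2)[0],key=cv2.contourArea)[:,0]
    r=cv2.minAreaRect(onplane(c,T,q,z).astype(np.float32)); print(nm,len(q),np.round(r[0]),np.round(r[1]),round(r[2],1))
x=cv2.resize(im[165:310,195:425],None,fx=3.4,fy=3.4,interpolation=2); cv2.imwrite("pics/crop1.png",x)
E
```

```text
board corners [[ 371.   80.]
 [ 667.  208.]
 [ 799. -113.]
 [ 494. -244.]]
bar 10 [563. 159.] [67. 93.] 74.6
tablet 110 [603. -34.] [145. 104.] 32.5
jar 31 [416.  38.] [31. 70.] 79.6
seal 20 [438. -54.] [26. 58.] 83.0
```

View pics/crop1.png

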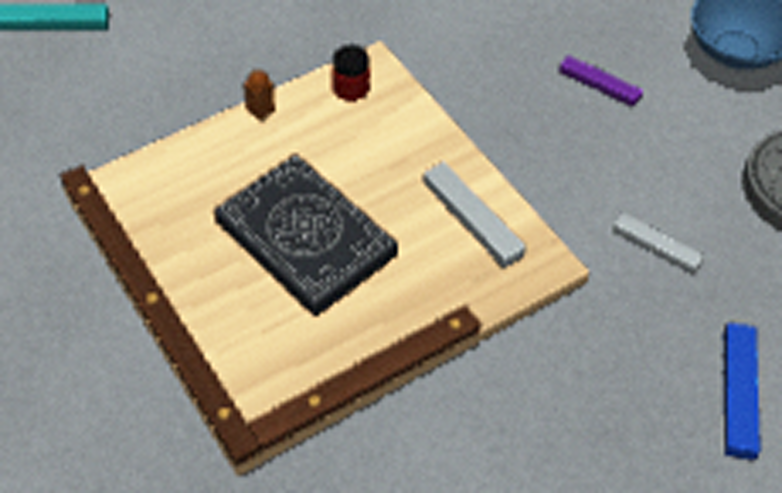

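The crop confirms the bar: the larger grey bar on the board at crop (475,213). The smaller grey one at crop (655,242) is off the board. I'm moving above the board with the tool aligned to its axes (yaw about 113°).

arm_command --pt "-35 -32 -5 8 0.5" --pt "-70 -64 -10 16 0" --pt "-105 -96 -15 24 0" --pt "-140 -128 -20 32 0" --pt "-175 -160 -25 40 0"

```text
t: 0.7
eef_pos: [286.3, 404.8, 239.8]
tcp_rot: [3.141, -0.0, 2.185]
ft_force: [0.9, 0.2, 0.1]
opening: 0.635
grip_force: 0.0
```

```bash
cat >> h.py <<'E'
def to(p,yaw=None):
    s=env.state(); R=Ro.from_euler("xyz",s["tcp_rot"]).as_matrix()
    y=np.degrees(s["tcp_rot"][2]); print("t",round(s["t"],1),"at",s["eef_pos"].round(1),"yaw",y.round(1),"F",s["ft_force"].round(1),"shift",(R.T@(np.array(p)-s["eef_pos"])).round(1),"" if yaw is None else "turn %.1f"%((y-yaw+180)%360-180))
E
python3 -c "
from h import *
to([609,-78,300],113)"
```

```text
t 0.7 at [286.3 404.8 239.8] yaw 125.2 F [0.9 0.2 0.1] shift [-580.5  -14.7  -60.2] turn 12.2
```

arm_command --pt "-48 -1 -5 6 0" --pt "-96 -2 -10 12 0" --pt "-144 -4 -15 12 0" --pt "-192 -5 -20 12 0" --pt "-240 -6 -25 12 0"

```text
t: 1.2
eef_pos: [421.0, 205.8, 265.0]
tcp_rot: [3.141, -0.0, 1.981]
ft_force: [-0.3, -0.4, -0.7]
opening: 0.213
grip_force: 0.0
```

```bash
python3 -c "
from h import *
to([609,-78,300],113)"
```

```text
t 1.2 at [421.  205.8 265. ] yaw 113.5 F [-0.3 -0.4 -0.7] shift [-335.3   59.2  -35. ] turn 0.5
```

arm_command --pt "-48 8 -5 0 0" --pt "-96 17 -10 0 0" --pt "-144 25 -15 0 0" --pt "-192 34 -20 0 0" --pt "-240 42 -25 0 0"

```text
t: 1.7
eef_pos: [555.3, 2.3, 289.9]
tcp_rot: [3.141, -0.0, 1.981]
ft_force: [0.6, 1.1, 0.9]
opening: 0.003
grip_force: 0.0
```

arm_command --pt "-47 8 -5 0 0" --pt "-95 17 -10 0 0" --pt "-95 17 -10 0 0" --pt "-95 17 -10 0 0"

```text
t: 2.1
eef_pos: [607.9, -76.7, 298.8]
tcp_rot: [-3.141, -0.001, 1.98]
ft_force: [-0.9, 0.7, -0.4]
opening: -0.0
grip_force: 0.0
```

```bash
python3 -c "
from h import *
to([609,-78,300],113)
c,T,s=look('wrist'); cv2.imwrite('pics/w1.png',c['frame'][:,:,::-1]); np.save('T1.npy',T)
"
```

```text
t 2.1 at [607.9 -76.7 298.8] yaw 113.4 F [-0.9  0.7 -0.4] shift [-1.6  0.5 -1.2] turn 0.4
```

View pics/w1.png

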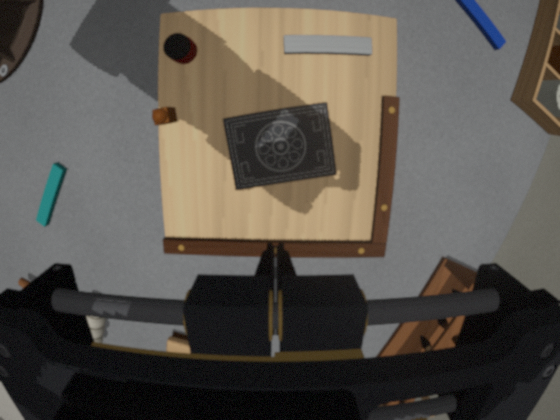

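The wrist view shows:
- tablet at (280,145), slightly askew
- bar at (328,45)
- jar at (180,47) and seal at (164,116)
- long batten along row 245
- side batten along column 385
- fingertips at (275,255)

Next I'll fit the board frame and the object poses.

```bash
cat >> h.py <<'E'
def rect(c,T,mask,z):
    q=max(cv2.findContours(mask,0,2)[0],key=cv2.contourArea)[:,0]
    w=onplane(c,T,q,z,True); return cv2.minAreaRect(w.astype(np.float32)),w
def sub(m,b):
    k=np.zeros_like(m); x0,y0,x1,y1=b; k[y0:y1,x0:x1]=m[y0:y1,x0:x1]; return k
def meas(c,T,B,boxes):
    hsv=cv2.cvtColor(c["frame"],cv2.COLOR_RGB2HSV); O,yaw=B; R=np.array([[np.cos(yaw),-np.sin(yaw)],[np.sin(yaw),np.cos(yaw)]])
    for n,(lo,hi,z,b) in boxes.items():
        r,w=rect(c,T,sub(cv2.inRange(hsv,lo,hi),b),z); p=(cv2.boxPoints(r)-O)@R
        e=p-np.roll(p,1,0); e=e[np.argmax(np.linalg.norm(e,axis=1))]
        print(n,"board xy",((np.array(r[0])-O)@R).round(1),"size",np.round(r[1],1),"long-axis off board y %.1f deg"%((np.degrees(np.arctan2(-e[0],e[1]))+90)%180-90),"corners",p.round().tolist())
E
python3 - <<'E'
from h import *
T=np.load("T1.npy"); c=env.read_camera("wrist")
hsv=cv2.cvtColor(c["frame"],cv2.COLOR_RGB2HSV)
for p in [(340,220),(250,230),(376,170),(390,170),(280,246),(300,245),(328,45),(240,150),(330,110),(230,60),(500,200),(168,200)]: print(p,hsv[p[1],p[0]])
wood=cv2.inRange(hsv,(8,60,75),(30,255,255)) 
wood=cv2.morphologyEx(wood,cv2.MORPH_OPEN,np.ones((3,3),np.uint8))
def edge(pts):
    w=onplane(c,T,pts,18,True); l=cv2.fitLine(w.astype(np.float32),2,0,.01,.01).ravel(); 
    d=abs((w-l[2:])@[-l[1],l[0]]); return l,d.max()
rows=range(110,230,4); cols=list(range(185,225,4))+list(range(300,365,4))
L=[(np.flatnonzero(wood[r,140:230])[0]+139.5,r) for r in range(130,225,4)]
Rr=[(np.flatnonzero(wood[r,340:388])[-1]+340.5,r) for r in list(range(110,140,4))+list(range(200,225,4))]
Bt=[(q,np.flatnonzero(wood[200:246,q])[-1]+200.5) for q in cols]
Tp=[(q,np.flatnonzero(wood[0:40,q])[0]-.5) for q in range(240,380,6)]
ls={}
for n,p in dict(L=L,R=Rr,B=Bt,T=Tp).items():
    l,m=edge(p); ls[n]=l; print(n,l.round(3),"ang",np.degrees(np.arctan2(l[1],l[0])).round(2),m.round(1))
def X(a,b):
    k=np.linalg.solve(np.c_[a[:2],-b[:2]],b[2:]-a[2:]); return a[2:]+k[0]*a[:2]
yaw=np.mean([np.arctan2(*(np.sign(-ls[n][1])*ls[n][1::-1])) for n in "LR"]+[np.arctan2(*(np.sign(ls[n][1])*ls[n][1::-1]))-np.pi/2 for n in "BT"])
C=X(ls["R"],ls["B"]); R=np.array([[np.cos(yaw),-np.sin(yaw)],[np.sin(yaw),np.cos(yaw)]])
O=C-R@[156,146]; print("corner",C,"O",O,"yaw",np.degrees(yaw))
for a in ["TL","LB","TR"]: print(a,((X(ls[a[0]],ls[a[1]])-O)@R).round(1))
np.save("B.npy",[*O,yaw])
meas(c,T,(O,yaw),dict(tablet=((0,0,0),(180,130,75),38,(222,100,340,192)),bar=((0,0,85),(180,45,255),34,(275,28,380,60)),jar=((0,0,0),(180,255,45),62,(163,33,194,62)),seal=((0,120,20),(14,255,200),18,(150,105,177,126))))
cv2.imwrite("pics/x.png",wood)
E
```

```text
(340, 220) [ 18  83 184]
(250, 230) [ 19  81 191]
(376, 170) [ 17  93 151]
(390, 170) [ 11 136  88]
(280, 246) [10 77 20]
(300, 245) [ 13 139  77]
(328, 45) [ 45   3 149]
(240, 150) [30 14 36]
(330, 110) [ 17  83 182]
(230, 60) [ 18  93 131]
(500, 200) [100   6 121]
(168, 200) [ 19  81 191]
L [ 3.81000e-01 -9.25000e-01  4.53816e+02 -1.45073e+02] ang -67.61 0.7
R [ 4.63000e-01 -8.86000e-01  7.53262e+02  1.54800e+00] ang -62.42 0.7
B [ 9.31000e-01  3.65000e-01  6.62381e+02 -1.67321e+02] ang 21.38 10.5
T [9.23000e-01 3.84000e-01 5.57624e+02 1.58084e+02] ang 22.58 0.8
corner [ 811.0744  -109.11088] O [615.00221372 -24.21271777] yaw -66.51582
TL [-193.4 -191.4]
LB [ 143.4 -197.8]
TR [-188.5  121.3]
tablet board xy [  4.9 -20.8] size [137.8  97.9] long-axis off board y 9.1 deg corners [[-33.0, -97.0], [64.0, -81.0], [42.0, 55.0], [-54.0, 39.0]]
bar board xy [-134.8   43.2] size [118.5  25.7] long-axis off board y 1.6 deg corners [[-146.0, -16.0], [-120.0, -16.0], [-124.0, 103.0], [-149.0, 102.0]]
jar board xy [-129.9 -150.8] size [31.9 36.7] long-axis off board y -37.1 deg corners [[-128.0, -175.0], [-106.0, -146.0], [-132.0, -127.0], [-154.0, -156.0]]
seal board xy [ -42.  -185.8] size [33.5 22.6] long-axis off board y 4.1 deg corners [[-52.0, -203.0], [-30.0, -202.0], [-32.0, -168.0], [-54.0, -170.0]]
```

```bash
python3 - <<'E'
from h import *
T=np.load("T1.npy"); c=env.read_camera("wrist")
hsv=cv2.cvtColor(c["frame"],cv2.COLOR_RGB2HSV)
wood=cv2.inRange(hsv,(8,60,90),(30,115,255)); wood=cv2.morphologyEx(wood,cv2.MORPH_OPEN,np.ones((3,3),np.uint8))
P=dict(L=[(np.flatnonzero(wood[r,140:230])[0]+139.5,r) for r in range(130,225,4)],
 R=[(np.flatnonzero(wood[r,340:388])[-1]+340.5,r) for r in list(range(110,140,4))+list(range(200,225,4))],
 B=[(q,np.flatnonzero(wood[200:246,q])[-1]+200.5) for q in list(range(185,225,4))+list(range(300,365,4))],
 T=[(q,np.flatnonzero(wood[0:40,q])[0]-.5) for q in range(240,380,6)])
yaw=np.radians(-67.5); R=np.array([[np.cos(yaw),-np.sin(yaw)],[np.sin(yaw),np.cos(yaw)]]); h={}
for n,p in P.items():
    w=onplane(c,T,p,18,True); l=cv2.fitLine(w.astype(np.float32),2,0,.01,.01).ravel(); v=w@R
    print(n,"ang",np.degrees(np.arctan2(l[1],l[0])).round(2)); h[n]=np.median(v[:,0 if n in "TB" else 1])
print(h, "x span (336)",h["B"]-h["T"],"y span (316)",h["R"]-h["L"])
o=np.array([(h["B"]-156+h["T"]+180)/2,(h["R"]-146+h["L"]+170)/2]); O=R@o; print("O",O)
np.save("B.npy",[*O,yaw])
meas(c,T,(O,yaw),dict(tablet=((0,0,0),(180,130,75),38,(222,100,340,192)),bar=((0,0,85),(180,45,255),34,(275,28,380,60)),jar=((0,0,0),(180,255,45),62,(163,33,194,62)),seal=((0,120,20),(14,255,200),18,(150,105,177,126))))
print("tcp in board",(env.state()["eef_pos"][:2]-O)@R)
E
```

```text
L ang -67.65
R ang -67.48
B ang 22.32
T ang 22.22
{'L': np.float64(363.63694321182334), 'R': np.float64(680.409143816959), 'B': np.float64(404.2754106402191), 'T': np.float64(67.90152740102772)} x span (336) 336.3738832391914 y span (316) 316.7722006051357
O [588.31230665 -24.84208753]
tablet board xy [15.4  4.1] size [137.7  97.9] long-axis off board y 10.0 deg corners [[-21.0, -72.0], [76.0, -55.0], [52.0, 80.0], [-45.0, 63.0]]
bar board xy [-125.1   65.8] size [118.4  25.9] long-axis off board y 2.4 deg corners [[-136.0, 6.0], [-110.0, 7.0], [-115.0, 125.0], [-140.0, 124.0]]
jar board xy [-117.1 -128.2] size [32.4 36.3] long-axis off board y -46.2 deg corners [[-119.0, -152.0], [-93.0, -127.0], [-115.0, -104.0], [-141.0, -129.0]]
seal board xy [ -28.4 -160.9] size [35.  21.9] long-axis off board y 10.2 deg corners [[-36.0, -180.0], [-15.0, -176.0], [-21.0, -142.0], [-42.0, -146.0]]
tcp in board [53.56934165 -1.48192763]
```

The fitted spans are 336.4 and 316.8 mm against 336 and 316 nominal. The tablet is at board (15,4), turned +10°, and the bar is at (-125,66), turned about 2°. Plan:
1. Push the tablet in +y with shut fingers until it is flush with the side batten.
2. Push the bar in +x with two spread fingers, carrying the tablet into the long batten.

```bash
cat >> h.py <<'E'
def tob(x,y,z):
    O=np.load("B.npy"); O[2]=np.radians(-67.65); R=Ro.from_euler("z",O[2]).as_matrix()[:2,:2]
    print("tcp board",((env.state()["eef_pos"][:2]-O[:2])@R).round(1)); to([*(O[:2]+R@[x,y]),z],112.35)
E
python3 -c "
from h import *
tob(10,-97,60)"
```

```text
tcp board [53.6 -1.3]
t 2.2 at [607.4 -74.9 299.7] yaw 113.6 F [-0.3  0.7  0.7] shift [ 45.5 -94.7 239.7] turn 1.2
```

arm_command --pt "15 -32 25 1 0" --pt "30 -64 50 1 0" --pt "45 -95 80 1 0" --pt "45 -95 125 1 0" --pt "45 -95 170 1 0"

```text
t: 2.75
eef_pos: [502.2, -71.5, 129.8]
tcp_rot: [3.139, 0.002, 1.965]
ft_force: [1.0, -0.6, -0.4]
opening: 0.001
grip_force: 0.0
```

arm_command --pt "0 0 35 0 0" --pt "0 0 70 0 0" --pt "0 0 70 0 0" --pt "0 0 70 0 0"

```text
t: 3.15
eef_pos: [503.0, -72.0, 60.4]
tcp_rot: [-3.141, -0.0, 1.965]
ft_force: [-0.1, 0.4, 0.3]
opening: 0.006
grip_force: 0.0
```

```bash
python3 -c "
from h import *
tob(10,-97,24)"
```

```text
tcp board [ 11.1 -96.9]
t 3.1 at [503.  -72.   60.4] yaw 112.6 F [-0.1  0.4  0.3] shift [ 1.1 -0.1 36.4] turn 0.2
```

arm_command --pt "1 0 20 0 0" --pt "1 0 36 0 0" --pt "1 0 36 0 0" --pt "1 5 36 0 0" --pt "1 10 36 0 0"

```text
t: 3.65
eef_pos: [513.0, -67.9, 25.3]
tcp_rot: [3.139, 0.001, 1.964]
ft_force: [0.1, 0.1, 0.3]
opening: 0.007
grip_force: 0.0
```

arm_command --pt "0 5 0 0 0" --pt "0 10 0 0 0" --pt "0 16 0 0 0" --pt "0 23 0 0 0" --pt "0 30 0 0 0"

```text
t: 4.15
eef_pos: [538.0, -56.1, 23.8]
tcp_rot: [-3.138, -0.002, 1.964]
ft_force: [-10.0, -2.4, 9.2]
opening: 0.004
grip_force: 5.8
```

```bash
python3 -c "
from h import *
tob(10,-7,24)
c,T,s=look('wrist'); cv2.imwrite('pics/w2.png',c['frame'][:,:,::-1])
"
```

```text
tcp board [  9.7 -58.5]
t 4.2 at [538.  -56.1  23.8] yaw 112.5 F [-10.   -2.4   9.2] shift [-0.4 51.5 -0.4] turn 0.2
```

View pics/w2.png

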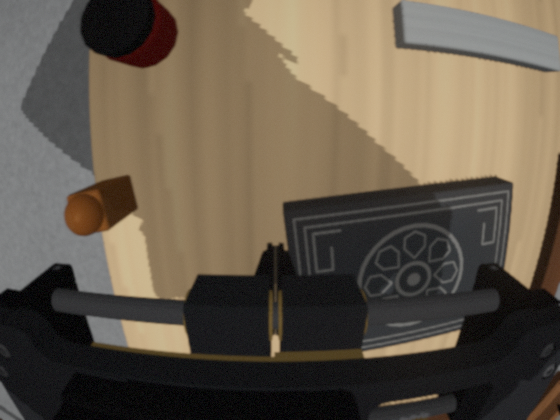

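The tablet is sliding in +y, with its top-left corner at (285,203) and the fingertip behind its short edge. The seal at (100,205) and jar at (130,30) are untouched. I'll continue the push.

arm_command --pt "0 7 0 0 0" --pt "0 14 0 0 0" --pt "0 21 0 0 0" --pt "0 28 0 0 0" --pt "0 35 0 0 0"

```text
t: 4.7
eef_pos: [570.4, -42.7, 23.7]
tcp_rot: [-3.138, -0.002, 1.964]
ft_force: [-8.7, -1.7, 7.9]
opening: 0.003
grip_force: 5.1
```

```bash
python3 -c "
from h import *
tob(10,-7,24)"
```

```text
tcp board [  9.7 -23.3]
t 4.7 at [570.4 -42.7  23.7] yaw 112.5 F [-8.7 -1.7  7.9] shift [-0.4 16.3 -0.3] turn 0.2
```

arm_command --pt "0 4 0 0 0" --pt "0 7 0 0 0" --pt "0 10 0 0 0" --pt "0 12 0 0 0" --pt "0 13 0 0 0"

```text
t: 5.2
eef_pos: [582.4, -37.7, 23.7]
tcp_rot: [-3.138, -0.002, 1.964]
ft_force: [-9.5, -2.1, 7.9]
opening: 0.004
grip_force: 5.3
```

```bash
python3 -c "
from h import *
tob(10,-7,24)"
```

```text
tcp board [  9.7 -10.4]
t 5.2 at [582.4 -37.7  23.7] yaw 112.5 F [-9.5 -2.1  7.9] shift [-0.3  3.4 -0.3] turn 0.2
```

arm_command --pt "0 1 0 0 0" --pt "0 2 0 0 0" --pt "0 3 0 0 0" --pt "0 4 0 0 0"

```text
t: 5.6
eef_pos: [586.0, -36.3, 23.7]
tcp_rot: [-3.138, -0.002, 1.964]
ft_force: [-9.2, -2.8, 6.7]
opening: 0.003
grip_force: 5.0
```

arm_command --pt "0 1 0 0 0" --pt "0 2 0 0 0"

```text
t: 5.8
eef_pos: [587.8, -35.5, 23.7]
tcp_rot: [-3.138, -0.002, 1.964]
ft_force: [-9.2, -2.5, 6.9]
opening: 0.008
grip_force: 5.0
```

```bash
python3 -c "
from h import *
tob(10,-7,24)
c,T,s=look('side'); cv2.imwrite('pics/s1.png',c['frame'][:,:,::-1])
c,T,s=look('scene'); cv2.imwrite('pics/c3.png',cv2.resize(c['frame'][165:310,195:375,::-1],None,fx=4,fy=4,interpolation=2))"
```

```text
tcp board [ 9.7 -4.5]
t 5.8 at [587.8 -35.5  23.7] yaw 112.5 F [-9.2 -2.5  6.9] shift [-0.3 -2.5 -0.3] turn 0.2
```

View pics/c3.png

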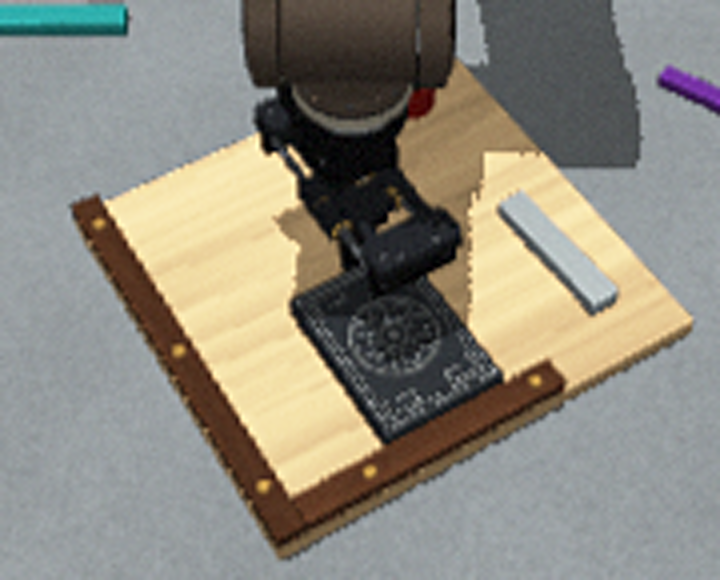

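The tablet is nearly square, with its short edge about a sliver from the side batten near crop (440,410). I'll nudge it until the force rises.

arm_command --pt "0 1 0 0 0" --pt "0 2 0 0 0" --pt "0 3 0 0 0"

```text
t: 6.2
eef_pos: [589.4, -34.8, 23.7]
tcp_rot: [-3.135, -0.003, 1.964]
ft_force: [-19.2, -8.4, 13.5]
opening: 0.002
grip_force: 10.8
```

arm_command --pt "0 1 0 0 0" --pt "0 2 0 0 0"

```text
t: 6.4
eef_pos: [589.5, -34.5, 23.7]
tcp_rot: [-3.132, -0.004, 1.965]
ft_force: [-27.0, -14.4, 20.6]
opening: 0.005
grip_force: 16.3
```

Seated against the side batten at about 30 N. I'll back off, lift, and go behind the bar with the fingers spread.

arm_command --pt "0 -5 0 0 0" --pt "0 -15 0 0 0" --pt "0 -15 -20 0 0" --pt "0 -15 -60 0 0.6" --pt "0 -15 -60 0 0.6"

```text
t: 6.9
eef_pos: [582.0, -39.8, 87.6]
tcp_rot: [3.136, 0.003, 1.964]
ft_force: [1.0, -0.1, -0.5]
opening: 0.117
grip_force: 0.0
```

```bash
python3 -c "
from h import *
tob(-158,68,84)
c,T,s=look('wrist'); cv2.imwrite('pics/w3.png',c['frame'][:,:,::-1])"
```

```text
tcp board [ 11.5 -11.5]
t 6.9 at [582.  -39.8  87.6] yaw 112.5 F [ 1.  -0.1 -0.5] shift [169.2  80.    3.5] turn 0.2
```

arm_command --pt "42 20 0 0 0.6" --pt "84 40 0 0 0.6" --pt "126 60 0 0 0.6" --pt "169 82 0 0 0.6" --pt "169 82 0 0 0.6"

```text
t: 7.45
eef_pos: [590.6, 152.9, 82.6]
tcp_rot: [-3.141, -0.001, 1.968]
ft_force: [0.1, -0.8, -0.5]
opening: 0.565
grip_force: 0.0
```

```bash
python3 -c "
from h import *
tob(-158,68,24); print(env.state()['opening'])"
```

```text
tcp board [-163.5   69.7]
t 7.5 at [590.6 152.9  82.6] yaw 112.8 F [ 0.1 -0.8 -0.5] shift [-5.5 -1.8 58.6] turn 0.4
0.5651952570082905
```

arm_command --pt "0 -2 30 0 0.6" --pt "0 -2 58 0 0.6" --pt "0 -2 58 0 0.6" --pt "-5 -2 58 0 0.6" --pt "-12 -2 58 0 0.6"

```text
t: 7.95
eef_pos: [594.5, 135.8, 26.6]
tcp_rot: [3.141, 0.0, 1.964]
ft_force: [-0.6, 1.6, -0.9]
opening: 0.6
grip_force: 0.7
```

arm_command --pt "-5 0 0 0 0.6" --pt "-10 0 0 0 0.6" --pt "-17 0 0 0 0.6" --pt "-24 0 0 0 0.6" --pt "-31 0 0 0 0.6"

```text
t: 8.45
eef_pos: [606.2, 107.1, 26.0]
tcp_rot: [3.141, -0.0, 1.964]
ft_force: [-1.6, 4.4, 2.8]
opening: 0.598
grip_force: 2.2
```

```bash
python3 -c "
from h import *
tob(21,68,24); print(env.state()['opening'])
c,T,s=look('scene'); cv2.imwrite('pics/c4.png',cv2.resize(c['frame'][165:310,195:375,::-1],None,fx=4,fy=4,interpolation=2))"
```

```text
tcp board [-115.2   66.7]
t 8.4 at [606.2 107.1  26. ] yaw 112.5 F [-1.6  4.4  2.8] shift [-136.2    0.9    2. ] turn 0.2
0.5983642489154289
```

View pics/c4.png

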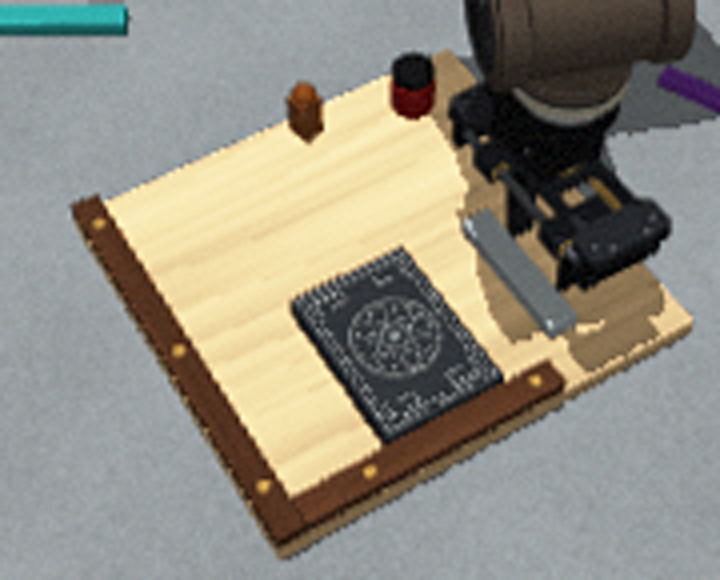

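Two-finger pushing works: the bar at crop (520,270) is parallel to the tablet's edge, and the tablet is against the side batten. I'll continue.

arm_command --pt "-7 0 1 0 0.6" --pt "-14 0 1 0 0.6" --pt "-21 0 1 0 0.6" --pt "-28 0 1 0 0.6" --pt "-35 0 1 0 0.6"

```text
t: 9.0
eef_pos: [619.4, 74.6, 24.5]
tcp_rot: [-3.141, -0.0, 1.964]
ft_force: [-0.9, 2.9, 2.7]
opening: 0.602
grip_force: 1.6
```

arm_command --pt "-6 0 0 0 0.6" --pt "-12 0 0 0 0.6" --pt "-18 0 0 0 0.6" --pt "-24 0 0 0 0.6" --pt "-30 0 0 0 0.6"

```text
t: 9.5
eef_pos: [630.3, 47.8, 24.5]
tcp_rot: [-3.141, -0.001, 1.964]
ft_force: [-3.4, 8.6, 2.5]
opening: 0.597
grip_force: 4.4
```

arm_command --pt "-7 0 0 0 0.6" --pt "-14 0 0 0 0.6" --pt "-21 0 0 0 0.6" --pt "-28 0 0 0 0.6" --pt "-35 0 0 0 0.6"

```text
t: 10.0
eef_pos: [643.6, 15.5, 24.5]
tcp_rot: [-3.141, -0.002, 1.964]
ft_force: [-4.8, 8.5, 3.1]
opening: 0.6
grip_force: 4.6
```

```bash
python3 -c "
from h import *
tob(21,68,24); print(env.state()['opening'])
c,T,s=look('scene'); cv2.imwrite('pics/c5.png',cv2.resize(c['frame'][165:310,195:375,::-1],None,fx=4,fy=4,interpolation=2))"
```

```text
tcp board [-16.3  66.5]
t 10.0 at [643.6  15.5  24.5] yaw 112.5 F [-4.8  8.5  3.1] shift [-37.3   1.4   0.5] turn 0.2
0.5995335063264526
```

View pics/c5.png

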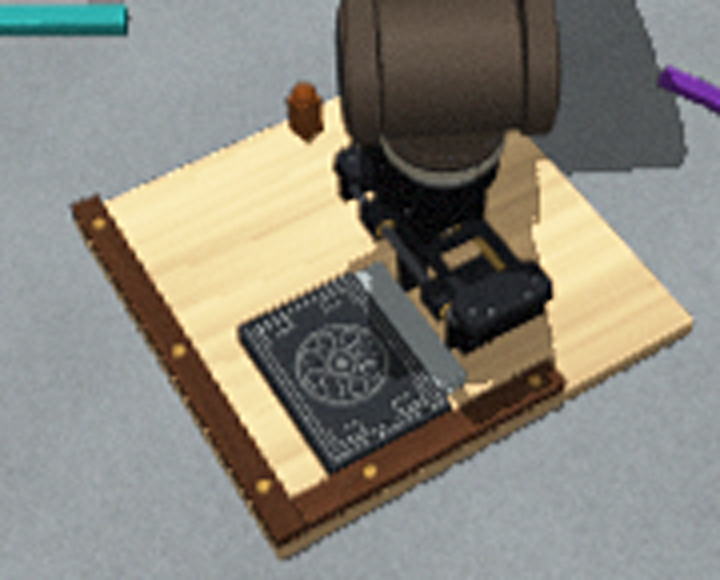

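The bar lies flat on the tablet's long edge, near crop (415,335), and both are sliding along the side batten with about 40 mm left to go.

arm_command --pt "-7 0 0 0 0.6" --pt "-14 0 0 0 0.6" --pt "-21 0 0 0 0.6" --pt "-26 0 0 0 0.6" --pt "-30 0 0 0 0.6"

```text
t: 10.55
eef_pos: [655.0, -12.2, 24.5]
tcp_rot: [-3.141, -0.002, 1.964]
ft_force: [-3.1, 8.4, 4.3]
opening: 0.603
grip_force: 4.8
```

arm_command --pt "-2 0 0 0 0.6" --pt "-4 0 0 0 0.6" --pt "-6 0 0 0 0.6"

```text
t: 10.85
eef_pos: [656.0, -14.6, 24.5]
tcp_rot: [-3.139, -0.006, 1.963]
ft_force: [-10.2, 35.5, 10.8]
opening: 0.6
grip_force: 18.3
```

arm_command --pt "-1 0 0 0 0.6" --pt "-2 0 0 0 0.6"

```text
t: 11.05
eef_pos: [656.0, -14.7, 24.5]
tcp_rot: [-3.138, -0.009, 1.963]
ft_force: [-11.9, 40.5, 12.2]
opening: 0.601
grip_force: 21.2
```

Seated in x at about 42 N. I'll back off, lift, and return to the viewing pose.

arm_command --pt "5 0 0 0 0.6" --pt "15 0 0 0 0.6" --pt "18 0 -15 0 0.6" --pt "18 0 -60 0 0.6" --pt "18 0 -105 0 0.6"

```text
t: 11.55
eef_pos: [651.5, -3.7, 131.3]
tcp_rot: [-3.141, -0.0, 1.964]
ft_force: [0.4, -0.0, -0.5]
opening: 0.602
grip_force: 0.0
```

arm_command --pt "-10 -10 -45 0 0" --pt "-30 -25 -90 0 0" --pt "-50 -40 -130 0 0" --pt "-70 -60 -160 0 0" --pt "-70 -60 -160 0 0"

```text
t: 12.05
eef_pos: [623.3, -94.3, 295.5]
tcp_rot: [3.135, 0.006, 1.961]
ft_force: [-0.7, -0.2, -0.7]
opening: 0.237
grip_force: 0.0
```

arm_command --pt "0 0 0 0 0" --pt "0 0 0 0 0" --pt "0 0 0 0 0"

```text
t: 12.35
eef_pos: [623.0, -90.3, 288.5]
tcp_rot: [-3.14, -0.001, 1.964]
ft_force: [-0.0, -0.1, 0.9]
opening: 0.017
grip_force: 0.0
```

```bash
python3 - <<'E'
from h import *
tob(53,-1,300)
c,T,s=look('wrist'); cv2.imwrite('pics/w6.png',c['frame'][:,:,::-1]); np.save("T6.npy",T)
E
```

```text
tcp board [73.8  7.2]
t 12.3 at [623.  -90.3 288.5] yaw 112.6 F [-0.  -0.1  0.9] shift [ 20.8  -8.1 -11.5] turn 0.2
```

View pics/w6.png

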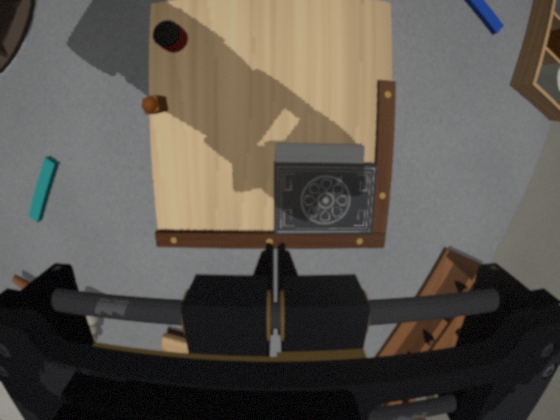

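The tablet at (325,200) sits in the corner, with the bar at (320,153) flush along its upper edge. The jar at (170,35) and seal at (151,103) are undisturbed. I'll check the gaps numerically.

```bash
python3 - <<'E'
from h import *
T=np.load("T6.npy"); c=env.read_camera("wrist"); hsv=cv2.cvtColor(c["frame"],cv2.COLOR_RGB2HSV)
B=np.load("B.npy")
meas(c,T,(B[:2],np.radians(-67.65)),dict(tablet=((0,0,0),(180,75,85),38,(268,162,378,236)),bar=((0,0,85),(180,30,255),34,(268,138,372,163))))
print(proj(c,T,[[*(B[:2]+Ro.from_euler("z",-67.65,degrees=True).as_matrix()[:2,:2]@p),z] for p,z in [((156,146),38),((56,146),38),((56,6),38),((156,6),38)]],True).round(1).tolist())
for r in (175,200,225): print(r,hsv[r,368:384,1:].tolist())
x=cv2.resize(c["frame"][130:252,260:400,::-1],None,fx=4.8,fy=4.8,interpolation=2); cv2.imwrite("pics/c7.png",x)
E
```

```text
tablet board xy [101.3  74.5] size [139.9 101.7] long-axis off board y -0.1 deg corners [[50.0, 5.0], [152.0, 4.0], [152.0, 144.0], [51.0, 144.0]]
bar board xy [39.8 66. ] size [116.1  23.4] long-axis off board y 0.1 deg corners [[28.0, 8.0], [52.0, 8.0], [51.0, 124.0], [28.0, 124.0]]
[[372.2, 236.4], [378.3, 166.8], [274.4, 164.8], [274.1, 236.7]]
175 [[6, 79], [3, 73], [0, 72], [4, 66], [7, 76], [9, 89], [7, 77], [8, 64], [60, 68], [108, 80], [126, 83], [129, 83], [132, 81], [138, 83], [129, 87], [146, 84]]
200 [[5, 93], [3, 80], [11, 68], [3, 79], [3, 81], [11, 69], [53, 67], [113, 81], [125, 88], [125, 90], [135, 87], [137, 84], [127, 84], [121, 84], [132, 83], [132, 85]]
225 [[11, 68], [4, 68], [4, 66], [12, 62], [63, 69], [112, 80], [129, 87], [130, 88], [135, 85], [136, 86], [130, 86], [135, 85], [127, 86], [133, 88], [127, 92], [136, 90]]
```

View pics/c7.png

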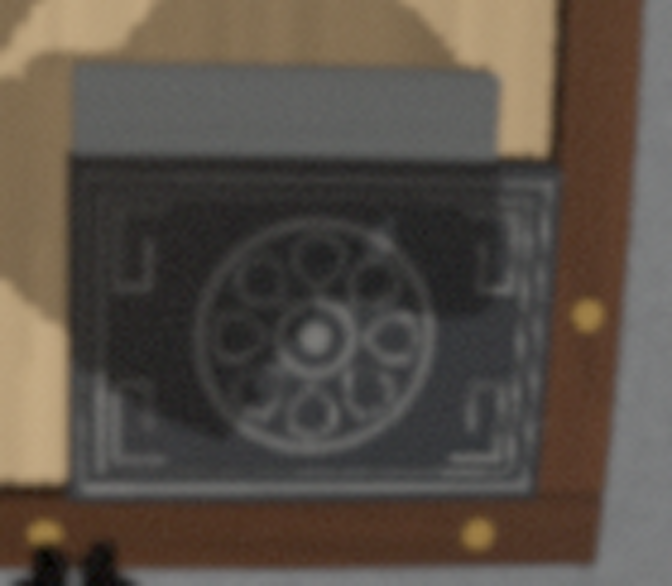

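Angles are square to within 0.1°. The y seating could have a gap of up to about 1.5 mm hidden from this view, so I'll confirm it with one gentle +y push on the tablet's short edge.

arm_command --pt "-8 -12 45 0 0" --pt "-16 -25 90 0 0" --pt "-26 -38 130 0 0" --pt "-26 -38 175 0 0" --pt "-26 -38 215 0 0"

```text
t: 12.95
eef_pos: [597.4, -129.5, 72.3]
tcp_rot: [-3.141, -0.001, 1.964]
ft_force: [0.9, -0.5, -0.7]
opening: 0.001
grip_force: 0.0
```

arm_command --pt "0 0 25 0 0" --pt "0 0 49 0 0" --pt "0 0 49 0 0" --pt "0 6 49 0 0" --pt "0 12 49 0 0"

```text
t: 13.45
eef_pos: [610.3, -124.9, 26.9]
tcp_rot: [3.14, 0.001, 1.964]
ft_force: [0.8, -0.2, -0.7]
opening: 0.005
grip_force: 0.0
```

```bash
python3 -c "
from h import *
tob(100,-5,24)"
```

```text
tcp board [100.9 -17.7]
t 13.4 at [ 610.3 -124.9   26.9] yaw 112.5 F [ 0.8 -0.2 -0.7] shift [ 0.8 12.7  2.9] turn 0.2
```

arm_command --pt "0 4 0 0 0" --pt "0 7 1 0 0" --pt "0 9 1 0 0" --pt "0 11 1 0 0" --pt "0 12 1 0 0"

```text
t: 13.95
eef_pos: [620.3, -120.3, 24.7]
tcp_rot: [3.141, -0.0, 1.964]
ft_force: [-0.3, -0.8, 0.1]
opening: 0.003
grip_force: 0.0
```

arm_command --pt "0 1 0 0 0" --pt "0 2 0 0 0"

```text
t: 14.15
eef_pos: [622.0, -119.6, 24.6]
tcp_rot: [3.142, -0.0, 1.964]
ft_force: [0.2, -0.7, 0.2]
opening: 0.001
grip_force: 0.0
```

arm_command --pt "0 1 0 0 0" --pt "0 2 0 0 0"

```text
t: 14.35
eef_pos: [623.9, -118.8, 24.6]
tcp_rot: [-3.142, -0.0, 1.964]
ft_force: [0.2, -0.3, 0.1]
opening: 0.002
grip_force: 0.0
```

```bash
python3 -c "
from h import *
tob(100,-2.8,24)"
```

```text
tcp board [100.5  -2.8]
t 14.3 at [ 623.9 -118.8   24.6] yaw 112.5 F [ 0.2 -0.3  0.1] shift [0.5 0.  0.6] turn 0.2
```

arm_command --pt "0 1 0 0 0" --pt "0 1 0 0 0"

```text
t: 14.55
eef_pos: [624.1, -118.7, 24.6]
tcp_rot: [-3.14, -0.001, 1.964]
ft_force: [-5.0, -2.4, 2.3]
opening: 0.005
grip_force: 2.7
```

arm_command --pt "0 1 0 0 0" --pt "0 2 0 0 0"

```text
t: 14.75
eef_pos: [624.2, -118.5, 24.5]
tcp_rot: [-3.136, -0.002, 1.964]
ft_force: [-17.3, -10.8, 10.0]
opening: 0.002
grip_force: 10.5
```

```bash
python3 -c "
from h import *
tob(100,-2.8,24)"
```

```text
tcp board [100.3  -2.4]
t 14.8 at [ 624.2 -118.5   24.5] yaw 112.5 F [-17.3 -10.8  10. ] shift [ 0.3 -0.4  0.5] turn 0.2
```

The force rose sharply at the same spot as before, so the tablet is hard against the side batten. I'll retreat and hand in.

arm_command --pt "0 -4 0 0 0" --pt "0 -15 0 0 0" --pt "0 -18 -20 0 0" --pt "0 -18 -65 0 0" --pt "0 -18 -110 0 0"

```text
t: 15.25
eef_pos: [609.1, -124.6, 135.3]
tcp_rot: [-3.14, -0.001, 1.964]
ft_force: [1.3, -0.3, 0.6]
opening: 0.003
grip_force: 0.0
```

arm_command --pt "0 0 -45 0 0" --pt "0 0 -90 0 0" --pt "0 0 -150 0 0" --pt "0 0 -150 0 0" --pt "0 0 -150 0 0"

```text
t: 15.75
eef_pos: [610.1, -124.8, 286.4]
tcp_rot: [3.139, 0.002, 1.964]
ft_force: [0.6, -1.2, 0.1]
opening: -0.0
grip_force: 0.0
```

```bash
python3 - <<'E'
from h import *
c,T,s=look('wrist'); B=np.load("B.npy")
meas(c,T,(B[:2],np.radians(-67.65)),dict(bar=((0,0,85),(180,30,255),34,(240,90,380,200))))
cv2.imwrite("pics/f.png",c["frame"][:,:,::-1]); print(s["ft_force"],env.job_done())
E
```

```text
bar board xy [41.  64.5] size [114.8  25.4] long-axis off board y 0.4 deg corners [[29.0, 7.0], [54.0, 7.0], [53.0, 122.0], [28.0, 122.0]]
the job is handed in; nothing more can be done
[ 0.64768277 -1.22865723  0.14319004] None
```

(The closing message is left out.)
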